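Load the unit-dose blister sealer with its isolator off, then switch it back on

ROBOT

A 7-joint arm with a two-finger parallel gripper is mounted at the origin on a cart in front of the work surface, level with it; the furniture and walls round the work are solid. World frame = base frame: x ahead of the robot, y to its left, z up, the work surface at z = 0. Lengths are in m, angles in degrees, forces in N, time in s.
With the tool pointing down it reaches from about 0.425 to 0.875 m from the base axis. Payload 4.7 kg.
Tool frame: the origin (TCP) lies at the very end of the fingers, on their centre line; the grasp point (between the pads) lies 19 mm behind it; z points along the fingers, y is the line along which they close (so a half turn about z gives the same grasp; the last joint's range is limited). The gripper opens to 87 mm and grips with 3 to 60 N. Pads are 19 mm wide; open, the fingers measure 117 mm over their backs; the gripper's body (75 mm by 190 mm) begins 51 mm behind the grasp point.
Start: joints at [-68.807, 18.392, -4.016, 83.108, 1.295, 78.541, -3.26], TCP at [0.226, 0.609, 0.223] pointing down, gripper open.
Joint ranges: [-163.93, 163.93], [-17.29, 119.83], [-79.2, 71.16], [3.27, 140.29], [-89.18, 269.18], [5.43, 117.66], [-154.24, 154.24]. Speed limits (degrees/s): [147.25, 147.25, 180, 180, 180, 180, 180].

INTERFACE

Orientations are given as [roll, pitch, yaw] about the fixed x, y, z axes, in that order (R = Rz(yaw) Ry(pitch) Rx(roll)).
In Python, from cell import get_obs, eyes, env gives the robot as it stands.
- The arm moves only by the tool servo_tool, never from a script. Its argument "series" is a list that holds one entry, the list of rows, each a list of 7 numbers: the shift along the tool's x, y, z in units of 300 mm (1.0 is 300 mm), then the turn, a rotation vector about the tool's x, y, z in units of pi rad (1.0 is pi rad), then the opening, from 0 (shut) to 1 (fully open). In form: [[[tx, ty, tz, wx, wy, wz, gripper], ...]]. A call has 1 to 12 rows; each row is the pose to reach, as a shift and turn from the pose commanded when the call began, along the tool's axes at that moment, turning the shorter way round; what a row does not reach only later rows make up. A row lasts 1/12 s, in which the tool goes at most 41.7 mm and 7.16 degrees, less where a joint would pass 70% of its speed; a pose out of reach is approached as far as the arm can. A call with a number of a shift or a turn outside -1 to 1 is refused whole. A call with a gripper value outside its range is refused whole. The fingers move at their own pace and stop on an object; "grip_force" is the grip in N (left out, the last holds). Time passes only in rows, so rows that repeat a pose let the fingers close. It gives the time, the measured TCP pose, the force, the opening and the grip force at its end, in the units of the state.
- get_obs(): the state, without advancing time (a new reading comes with each control period).
- eyes.read_camera(name): name is "scene" or "top"; returns a dict with "frame" (400x640x3 uint8, red, green, blue), "depth" (400x640 float32, m along the optical axis (not along the pixel's ray), 0 where there is no reading), "fx", "fy", "cx", "cy" (pixels), "distortion" ([k1, k2, p1, p2, k3] as OpenCV has them; the pictures are not rectified), "origin" and "rotation" of the camera in the world. Camera axes: x right, y down, z forward; pixel columns grow to the right and rows downward; lengths in m; the calibration is good to about 2 mm. A picture is of the moment at which its call begins.
- env.sign_off(): hands the job in; it is judged then, once.
The state is a dict: "time_s": time; "qpos": joint angles; "joint_velocities": joint speeds; "effort": joint torques, N m; "tool_pos": TCP position; "tool_rot": TCP orientation; "force": force on the tool from outside, world axes, zero at the start; "wrist_torque": the same for the moment, N m; "grip_width": finger opening in m; "grasp_force": force on a finger pad.
Only numpy, scipy, OpenCV 4.12 (cv2) and the standard library are available. Lean on these libraries where they do the work, as an engineer would, in place of code of your own. Each camera call takes 0.05 s, during which the arm holds its last target. There are 200 camera calls.

TASK

The blister sealer was left switched on with its shuttle pulled out. Turn its red isolator handle to off, lay the blister card flat in the shuttle's nest with its notched corner at the yellow key block so that it drops fully in, push the shuttle fully home, and only then turn the isolator back to on. Leave the other things on the counter where they stand.

Things in the scene. Friction and masses are not known exactly. Their poses are not given: they have to be found in the camera images.
- sealer: Blister sealer fixed to the worktop, 122 x 250 mm: white head (120 x 120 mm, 84 mm tall) at its -y end, low bed at its +y end with the shuttle. The head's +y face with the tunnel mouth is at y = 0. Origin on the worktop; x points away from the robot, y to its left, z up (yaw within about 0.13 rad).
- isolator (a joint): Red isolator handle on the yellow plate on the head, about the vertical: 0 = on (white pointer to the green dot, sealer's +x), 1.571 = off (pointer to the black dot, sealer's +y), growing anticlockwise from above. A toggle spring (up to 0.2 N m, over-centre at 0.785) snaps it to the nearer end. Starts at on.
- isolator_grip (a point): Point on the isolator's axis, half way up its bar handle, 110 mm above the worktop. The bar is 58 mm long along this frame's x (pointer at +x), 14 mm thick along y, from 13 mm below to 11 mm above this point; below it is the plate, 18 to 23 mm under this point.
- shuttle (a joint): Shuttle slide, m: 0 = fully home in the head, 0.115 = fully out (starts 0.100 to 0.115 out). It moves along the sealer's y, needs about 2 N and stays where left.
- nest (a point): Centre of the nest on the aluminium shuttle, at the ledge carrying the card's flange, 33 mm above the worktop; axes as the sealer's. 57 x 87 mm (x, y) between rims 6 mm wide, 7 mm above the ledge, rounded on top. Long sides open for fingers from y = -20 to 20 mm, down to the sled (78 mm wide) 12 mm below the ledge. Yellow key block in the +x +y corner.
- shuttle_handle (a point): Top centre of the shuttle's black handle, 74.5 mm above the worktop, at the nest's y = +87.5 mm: an upright tab 56 mm wide (x), 10 mm thick (y), 36 mm tall, on two short stems 20 mm off the white end plate (86 mm wide, 48 mm tall). Its outer face, y = +5 mm from this point, may be pushed towards -y.
- blister_card: Rigid blister card, blue with silver face, 54 x 84 mm (x, y), 30 g. Origin at the centre of the pockets' underside; pockets (34 x 57 mm in all) z = 0 to 7 mm, flange with the outline 7 to 11 mm. 10 mm square notch at the +x +y corner. Seated: axes as the nest's, origin 7 mm under the nest point. Starts pockets down on the worktop, left or right of the sealer.
- carton: Bystander: the flat white and green carton; leave it. Origin at the centre of its underside as it stands or lies. 56 x 96 x 28 mm.
- infusion_bottle: Bystander: the infusion bottle; leave it. Origin at the centre of its underside as it stands or lies. 65 mm wide, 182 mm tall.
- pill_jar: Bystander: the orange pill jar; leave it. Origin at the centre of its underside as it stands or lies. 47 mm wide, 76 mm tall.
- purple_vial: Bystander: the purple-capped vial beside the sealer; leave it. Origin at the centre of its underside as it stands or lies. 26 mm wide, 57 mm tall.
- purple_vial_2: Bystander: the purple-capped vial at the counter's right end; leave it. Origin at the centre of its underside as it stands or lies. 26 mm wide, 57 mm tall.
- empty_cup: Bystander: the clear medicine cup; leave it. Origin at the centre of its underside as it stands or lies. 39 mm wide, 37 mm tall.
- tall_carton: Bystander: the upright carton; leave it. Origin at the centre of its underside as it stands or lies. 42 x 62 x 85 mm.
- blue_vial: Bystander: the blue-capped vial; leave it. Origin at the centre of its underside as it stands or lies. 24 mm wide, 50 mm tall.

How it is judged (in metres and radians):
On the way, in this order (a step that is already met when the one before it is completed fails the run):
1. the isolator is turned off (value of joint isolator above 1.45 rad), for 0.2 s.
2. the card lies fully seated in the nest, let go, the isolator still off (horizontal distance between blister_card and nest below 0.0035 m and z of blister_card in the frame of nest below -0.005 m and angle between the x axis of blister_card and the x axis of nest, either way round below 0.06 rad and angle between the z axis of blister_card and the z axis of nest, either way round below 0.05 rad and contact force between the fingers and blister_card below 0.2 N and value of joint isolator above 1.45 rad), for 0.2 s.
3. the shuttle is pushed fully home with the card seated, the isolator still off (all of step 2 and value of joint shuttle below 0.003 m), for 0.2 s.
At the end, for the whole second after the job is handed in: The card is seated in the nest (centre within 3.5 mm, flange on the ledge within 2 mm, square within 0.06 rad) and at rest, the shuttle is within 3 mm of fully home, the isolator handle is in its on detent (under 0.12 rad), and the bystanders stand within 25 mm of where they were (horizontal distance between blister_card and nest below 0.0035 m and z of blister_card in the frame of nest below -0.005 m and angle between the x axis of blister_card and the x axis of nest, either way round below 0.06 rad and angle between the z axis of blister_card and the z axis of nest, either way round below 0.05 rad and contact force between the fingers and blister_card below 0.2 N and value of joint shuttle below 0.003 m and value of joint isolator below 0.12 rad and linear speed of blister_card below 0.02 m/s); the robot touches nothing.
It fails at once if one of the listed bystanders is moved more than 25 mm (distance of any of carton, infusion_bottle, pill_jar, purple_vial, purple_vial_2, empty_cup, tall_carton, blue_vial from where it was at the start of the episode above 0.025 m).
It fails at once if a standing bystander is knocked over (angle between any of infusion_bottle, pill_jar, purple_vial, purple_vial_2, empty_cup, tall_carton, blue_vial's own z axis and vertical above 0.5 rad).
It also fails if it takes over 72 s, if anything falls off the work surface, if the arm or the gripper's body presses on something with over 40 N, if the wrist force passes 120 N, or if a joint passes its speed limit or range.

## Working session

There is one attempt and no reset: what is moved stays moved. The work goes in short steps, Python scripts to look and compute and a tool call to move; the robot and the scene stay as the last step left them, time stands still between calls to the robot, and variables do not carry over. Pictures are saved under pics/ and viewed, at most 10 in all, crops included, and the job is handed in when it is done.

Besides the shell and the picture viewer there is one more tool, called by a JSON object that holds its "op" and its "data". servo_tool: Moves the arm, as the interface text tells. Shifts and turns lie within -1 to 1; 1 stands for 300 mm of shift or pi rad of turn. Its arguments: {"type":"object","properties":{"series":{"type":"array"},"grip_force":{"type":"number"}},"required":["series"]}

```bash
mkdir -p pics; ls
cat > h.py <<'E'
import numpy as np, cv2
from cell import get_obs, eyes, env
def cam(n):
    c=eyes.read_camera(n); c['K']=np.array([[c['fx'],0,c['cx']],[0,c['fy'],c['cy']],[0,0,1.]]); c['D']=np.array(c['distortion'],float)
    c['R']=np.array(c['rotation']).reshape(3,3); c['o']=np.array(c['origin']); return c
def save(c,f): cv2.imwrite(f,c['frame'][:,:,::-1])
def ray(c,p,z):
    u=cv2.undistortPoints(np.array(p,float).reshape(-1,1,2),c['K'],c['D']).reshape(-1,2)
    d=np.c_[u,np.ones(len(u))]@c['R'].T
    return c['o']+d*((z-c['o'][2])/d[:,2])[:,None]
def cloud(c):
    v,u=np.mgrid[0:400,0:640]; p=np.c_[u.ravel(),v.ravel()].astype(float)
    n=cv2.undistortPoints(p.reshape(-1,1,2),c['K'],c['D']).reshape(-1,2)
    return (c['o']+(np.c_[n,np.ones(len(n))]*c['depth'].reshape(-1,1))@c['R'].T).reshape(400,640,3)
E
python3 - <<'E'
from h import *
for n in('top','scene'):
    c=cam(n); save(c,f'pics/{n}0.png'); print(n,c['o'],c['R'].round(3).tolist(),c['fx'],c['D'])
print(get_obs())
E
```

```text
picsTraceback (most recent call last):
  File "<stdin>", line 3, in <module>
  File "h.py", line 5, in cam
    c['R']=np.array(c['rotation']).reshape(3,3); c['o']=np.array(c['origin']); return c
           ~~~~~~~~~~~~~~~~~~~~~~~~~~~~~~~^^^^^
ValueError: cannot reshape array of size 3 into shape (3,3)
```

```bash
sed -i "s/np.array(c\['rotation'\]).reshape(3,3)/Rotation.from_euler('xyz',c['rotation'],degrees=True).as_matrix()/; 1a from scipy.spatial.transform import Rotation" h.py
python3 - <<'E'
from h import *
for n in('top','scene'):
    c=cam(n); save(c,f'pics/{n}0.png'); print(n,c['rotation'],c['o'],c['R'].round(3).tolist(),c['fx'],c['D'])
print(get_obs())
E
```

```text
top [-172.44443812    0.40788711  -89.34560335] [0.40358351 0.02961971 1.14759221] [[0.011, -0.991, 0.131], [-1.0, -0.01, 0.009], [-0.007, -0.131, -0.991]] 381.0730194282243 [-0.08891961  0.          0.          0.          0.        ]
scene [-1.31706543e+02  1.19690738e-01 -3.78992550e+01] [ 0.01936045 -0.64687752  0.82740574] [[0.789, -0.41, 0.457], [-0.614, -0.524, 0.59], [-0.002, -0.747, -0.665]] 372.71984678504646 [0.00730152 0.         0.         0.         0.        ]
{'time_s': 0.15, 'qpos': array([-68.80732383,  18.43061168,  -4.01530787,  83.16100668,
         1.29759367,  78.54056924,  -3.2618718 ]), 'joint_velocities': array([-0.0348934 , -0.02702508, -0.01646302, -0.29259605,  0.00124439,
       -0.06779742,  0.05223967]), 'effort': array([-4.06423424e-04, -4.91793430e+01, -4.04834105e-01, -3.12880969e+01,
       -6.40050787e-02,  4.03435738e-02,  9.50946355e-05]), 'tool_pos': array([0.2263216 , 0.60886353, 0.22167898]), 'tool_rot': array([-1.79913176e+02,  7.75369520e-03,  1.59615204e+02]), 'force': array([ 0.32121329,  0.28411026, -0.38949053]), 'wrist_torque': array([ 0.03341705,  0.00487166, -0.02639063]), 'grasp_force': 0.0, 'grip_width': 0.08755086994678596}
```

View pics/top0.png

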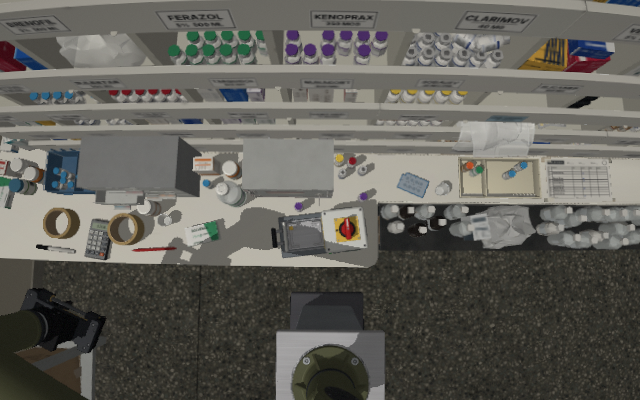

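View pics/scene0.png

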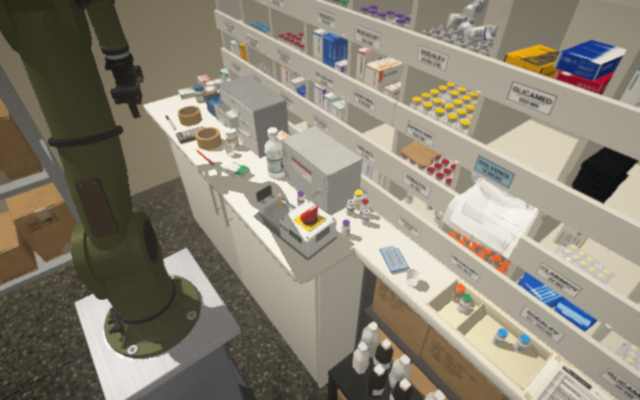

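Run:
```python
from h import *
c=cam('top')
a=cv2.resize(c['frame'][190:270,260:380],None,fx=6,fy=6,interpolation=cv2.INTER_CUBIC)
b=cv2.resize(c['frame'][165:205,390:462],None,fx=6,fy=6,interpolation=cv2.INTER_CUBIC)
im=np.zeros((480+100,720,3),np.uint8); im[:480]=a
cv2.imwrite('pics/c1.png',a[:,:,::-1])
cv2.imwrite('pics/c2.png',cv2.resize(c['frame'][160:210,385:460],None,fx=8,fy=8,interpolation=cv2.INTER_CUBIC)[:,:,::-1])
P=cloud(c); z=P[:,:,2]; f=c['frame'].astype(int)
np.set_printoptions(precision=3,suppress=True)
hsv=cv2.cvtColor(c['frame'],cv2.COLOR_RGB2HSV)
def rep(n,m):
    m=m.astype(np.uint8); k,l,s,ce=cv2.connectedComponentsWithStats(m)
    for i in range(1,k):
        if s[i,4]>12:
            q=P[l==i]; print(n,s[i],ce[i],np.median(q,0),q[:,2].min(),q[:,2].max())
roi=np.zeros((400,640),bool); roi[195:265,265:380]=1
rep('red',roi&((hsv[:,:,0]<6)|(hsv[:,:,0]>174))&(hsv[:,:,1]>150)&(hsv[:,:,2]>80))
rep('yel',roi&(hsv[:,:,0]>18)&(hsv[:,:,0]<32)&(hsv[:,:,1]>140)&(hsv[:,:,2]>120))
roi[:]=0; roi[165:205,390:432]=1
m=(roi&(hsv[:,:,0]>90)&(hsv[:,:,0]<125)&(hsv[:,:,1]>60))
rep('card',m)
print(P[232,300],P[240,280],P[255,330],P[255,340],P[215,355],'tab',P[237,274],P[215,340])
```

```text
red [341 219  12  20 130] [346.538 229.423] [ 0.443 -0.037  0.119] 0.09093834956117974 1.1475922138595573
yel [335 218  25  24 191] [344.639 230.775] [ 0.435 -0.025  0.089] 0.08097741558554317 1.1475922138595573
card [405 190  19   8  22] [414.636 193.636] [ 0.556 -0.25   0.011] 0.006751684424549209 0.01632070004009356
[0.439 0.092 0.022] [0.415 0.152 0.005] [ 0.372  0.003 -0.001] [ 0.372 -0.027  0.004] [ 0.486 -0.064  0.085] tab [0.422 0.162 0.074] [ 0.485 -0.023  0.084]
```

View pics/c1.png

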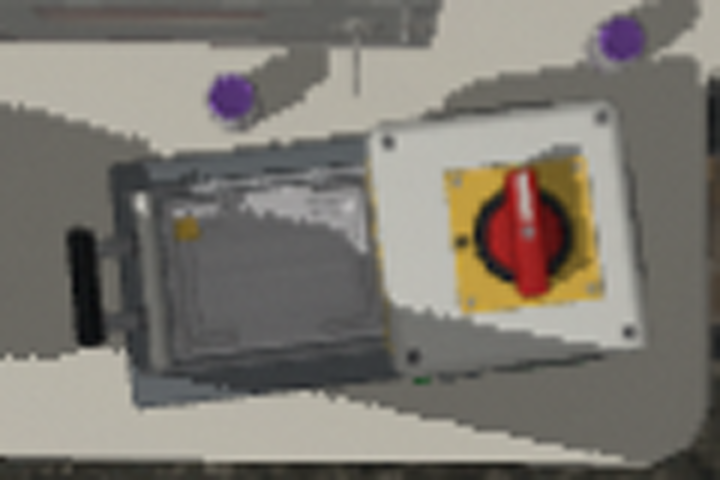

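View pics/c2.png

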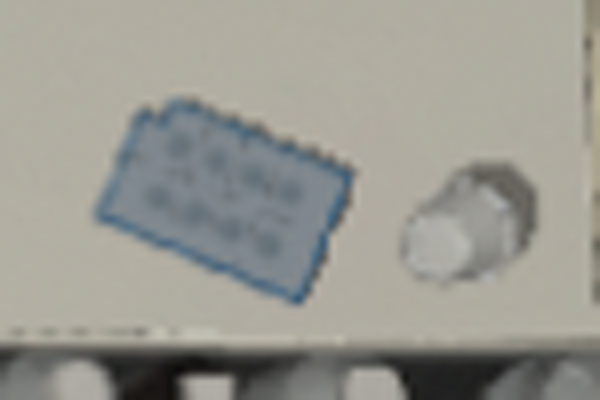

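```bash
cat >> h.py <<'E'
def rect(q):
    (cx,cy),(w,h),a=cv2.minAreaRect((q[:,:2]*1000).astype(np.float32)); return round(cx,1),round(cy,1),round(w,1),round(h,1),round(a,2)
def biggest(m):
    k,l,s,ce=cv2.connectedComponentsWithStats(m.astype(np.uint8)); return l==1+np.argmax(s[1:,4])
def outline(c,m,z):
    cs,_=cv2.findContours(m.astype(np.uint8),cv2.RETR_EXTERNAL,cv2.CHAIN_APPROX_NONE)
    return ray(c,max(cs,key=len).reshape(-1,2),z)
def box(P,x0,x1,y0,y1,z0,z1):
    return (P[...,0]>x0)&(P[...,0]<x1)&(P[...,1]>y0)&(P[...,1]<y1)&(P[...,2]>z0)&(P[...,2]<z1)
E
python3 - <<'E'
from h import *
np.set_printoptions(precision=4,suppress=True)
for n in('top','scene'):
    c=cam(n);P=cloud(c);hsv=cv2.cvtColor(c['frame'],cv2.COLOR_RGB2HSV);print(n)
    H,S,V=[hsv[...,i].astype(int) for i in range(3)]
    m=biggest(box(P,.33,.55,-.13,.05,.076,.092)|box(P,.40,.49,-.09,.03,.076,.135))
    print('head',rect(P[m&(P[...,2]<.092)]),rect(outline(c,m,.084)))
    m=biggest(box(P,.36,.5,.1,.22,.066,.085)); print('tab',m.sum(),rect(P[m]),rect(outline(c,m,.0745)))
    reg=box(P,.36,.52,-.12,.05,.078,.14)
    y=biggest(reg&(H>15)&(H<34)&(S>140)&(V>70)|reg&((H<8)|(H>172))&(S>140)&(V>60)|reg&(V<60))
    r=biggest(reg&((H<8)|(H>172))&(S>140)&(V>60)); print('plate',y.sum(),rect(outline(c,y,.092)),'bar',r.sum(),rect(outline(c,r,.121)))
    k=box(P,.36,.52,.03,.15,.02,.06)&(H>15)&(H<34)&(S>110); 
    print('key',k.sum(),P[k].mean(0) if k.any() else'')
    reg=box(P,.48,.64,-.33,-.17,-.01,.03)
    m=biggest(reg&(H>85)&(H<130)&(S>25)); m=cv2.morphologyEx(m.astype(np.uint8),cv2.MORPH_CLOSE,np.ones((2,2)))
    o=outline(c,m,.011); print('card',m.sum(),rect(o),cv2.boxPoints(cv2.minAreaRect((o[:,:2]*1000).astype(np.float32))).round(1).tolist(), (H[m>0].mean(),S[m>0].mean()))
    e=box(P,.36,.52,.03,.2,.042,.053); print('endplate',e.sum(),rect(P[e]) if e.any() else '')
    for nm,b in(('cup',(.48,.64,-.40,-.3,.02,.06)),('vial',(.45,.6,-.16,-.06,.03,.07)),('vial1',(.5,.6,.0,.16,.03,.07)),('boxes',(.5,.7,-.1,.3,.08,.4)),('anyabove',(.45,.6,-.35,-.18,.1,.6))):
        q=P[box(P,*b)]; print(nm,len(q), (q.min(0),q.max(0)) if len(q) else '')
E
```

```text
top
head (446.4, -35.3, 121.2, 120.7, 7.0) (446.4, -35.0, 121.1, 120.3, 6.99)
tab 75 (420.8, 163.9, 54.2, 10.2, 7.57) (420.8, 163.4, 54.1, 10.6, 7.18)
plate 447 (446.4, -40.8, 62.7, 62.9, 7.12) bar 136 (447.7, -38.4, 53.7, 29.6, 0.07)
key 13 [0.4497 0.1186 0.04  ]
card 490 (584.0, -249.1, 85.6, 55.1, 67.69) [[542.2000122070312, -278.20001220703125], [593.2000122070312, -299.1000061035156], [625.7000122070312, -219.89999389648438], [574.7000122070312, -199.0]] (np.float64(97.99183673469388), np.float64(35.183673469387756))
endplate 175 (453.5, 98.5, 123.4, 144.0, 13.77)
cup 63 (array([ 0.551 , -0.3463,  0.0204]), array([ 0.5897, -0.3107,  0.0424]))
vial 65 (array([ 0.5307, -0.1017,  0.0318]), array([ 0.552 , -0.078 ,  0.0626]))
vial1 139 (array([0.5016, 0.0017, 0.03  ]), array([0.5457, 0.1595, 0.0696]))
boxes 11198 (array([ 0.5002, -0.1   ,  0.08  ]), array([0.7   , 0.3   , 0.3992]))
anyabove 0 
scene
head (447.6, -36.2, 123.7, 121.8, 7.35) (445.1, -39.6, 124.0, 121.9, 6.66)
tab 62 (422.8, 162.9, 56.9, 14.1, 7.55) (419.4, 159.0, 59.2, 16.1, 6.84)
plate 301 (454.6, -44.6, 80.3, 61.9, 6.81) bar 150 (440.5, -51.1, 54.7, 40.5, 51.98)
key 13 [0.4502 0.115  0.0369]
card 106 (571.5, -251.6, 48.0, 93.3, 4.29) [[544.0999755859375, -206.89999389648438], [551.0999755859375, -299.8999938964844], [598.9000244140625, -296.29998779296875], [592.0, -203.3000030517578]] (np.float64(91.67924528301887), np.float64(38.87735849056604))
endplate 140 (456.3, 127.8, 64.7, 139.5, 79.44)
cup 134 (array([ 0.5517, -0.3479,  0.02  ]), array([ 0.5897, -0.3104,  0.0408]))
vial 218 (array([ 0.4501, -0.104 ,  0.03  ]), array([ 0.5553, -0.0818,  0.0698]))
vial1 383 (array([0.5014, 0.    , 0.0301]), array([0.5996, 0.1598, 0.0696]))
boxes 8854 (array([ 0.5001, -0.1   ,  0.08  ]), array([0.7   , 0.2999, 0.3894]))
anyabove 0
```

```bash
cat >> h.py <<'E'
def go(*tg, base=None):
    """targets (x,y,z,yaw) tool down (mm,deg) -> row numbers relative to the current pose"""
    s=get_obs(); p=np.array(s['tool_pos']); R=Rotation.from_euler('xyz',s['tool_rot'],degrees=True)
    if base is not None: p=np.array(base[:3])/1000; R=Rotation.from_euler('xyz',[180,0,base[3]],degrees=True)
    print('now',(p*1000).round(1),np.array(s['tool_rot']).round(1),'F',np.array(s['force']).round(1),'w',round(s['grip_width']*1000,1),'t',round(s['time_s'],2))
    for x,y,z,w in tg:
        d=R.inv().apply(np.array([x,y,z])/1000-p)/.3
        r=(R.inv()*Rotation.from_euler('xyz',[180,0,w],degrees=True)).as_rotvec()/np.pi
        print(d.round(4).tolist(),r.round(4).tolist())
E
python3 - <<'E'
from h import *
c=cam('top');P=cloud(c); np.set_printoptions(precision=3,suppress=True)
for b in((.5,.8,-.42,-.15,.05,.35),(.45,.8,-.15,.0,.07,.35),(.45,.8,.0,.25,.07,.35),(.3,.8,.2,.6,.1,.4)):
    q=P[box(P,*b)]; print(b,len(q),q.min(0),q.max(0),np.percentile(q[:,0],[1,5,20]),np.percentile(q[:,2],[50,99]))
go((300,500,300,120),(430,0,260,7),(446.5,-41,200,7))
E
```

```text
(0.5, 0.8, -0.42, -0.15, 0.05, 0.35) 4502 [ 0.624 -0.42   0.05 ] [ 0.751 -0.15   0.35 ] [0.627 0.64  0.67 ] [0.236 0.348]
(0.45, 0.8, -0.15, 0.0, 0.07, 0.35) 2886 [ 0.45 -0.15  0.07] [ 0.751 -0.     0.35 ] [0.452 0.463 0.499] [0.193 0.348]
(0.45, 0.8, 0.0, 0.25, 0.07, 0.35) 8059 [0.451 0.    0.07 ] [0.752 0.25  0.35 ] [0.474 0.545 0.573] [0.172 0.348]
(0.3, 0.8, 0.2, 0.6, 0.1, 0.4) 13657 [0.506 0.2   0.1  ] [0.741 0.6   0.4  ] [0.524 0.542 0.588] [0.204 0.395]
now [226.4 609.2 222.3] [-180.     0.   159.6] F [ 1.  -0.2  1.3] w 87.0 t 0.35
[-0.3566, -0.2558, -0.2589] [-0.0001, 0.0001, 0.2201]
[-1.3434, -1.6671, -0.1249] [-0.0, 0.0002, 0.8479]
[-1.4425, -1.776, 0.0752] [-0.0, 0.0002, 0.8479]
```

{"op": "servo_tool", "data": {"series": [[[-0.15,-0.1,-0.26,0,0,0.04,1],[-0.357,-0.256,-0.26,0,0,0.1,1],[-0.357,-0.256,-0.26,0,0,0.22,1],[-0.357,-0.256,-0.26,0,0,0.22,1],[-0.357,-0.256,-0.26,0,0,0.22,1],[-0.357,-0.256,-0.26,0,0,0.22,1]]]}}

```text
time_s: 0.85
tool_pos: [0.3028, 0.4983, 0.3026]
tool_rot: [179.8, -0.1, 119.4]
force: [-0.9, 0.5, -0.5]
grip_width: 0.0871
grasp_force: 0.0
```

Run:
```python
from h import *
c=cam('top');P=cloud(c); np.set_printoptions(precision=3,suppress=True)
for (y0,y1,X) in((-.36,-.15,.5),(-.15,-.03,.5),(.0,.15,.47),(.15,.35,.4)):
  print(y0,y1,[(z,round(float(q[:,0].min()),3),len(q)) for z in range(40,340,25) for q in [P[box(P,X,.9,y0,y1,z/1e3,z/1e3+.025)]] if len(q)>2])
go((400,250,300,60),(440,0,250,7),(446.5,-41,200,7))
```

```text
-0.36 -0.15 [(40, 0.556, 192), (65, 0.682, 156), (90, 0.682, 356), (140, 0.681, 24), (165, 0.653, 248), (190, 0.656, 420), (215, 0.624, 927), (240, 0.64, 309), (265, 0.651, 21), (290, 0.681, 12), (315, 0.679, 418)]
-0.15 -0.03 [(40, 0.533, 294), (65, 0.5, 164), (90, 0.502, 241), (140, 0.683, 39), (165, 0.682, 246), (190, 0.682, 179), (215, 0.682, 408), (240, 0.696, 29), (265, 0.699, 6), (315, 0.681, 409)]
0.0 0.15 [(40, 0.47, 115), (65, 0.471, 158), (90, 0.515, 77), (115, 0.543, 95), (140, 0.543, 79), (165, 0.544, 3277), (190, 0.682, 190), (215, 0.684, 481), (240, 0.687, 18), (265, 0.699, 4), (315, 0.677, 443)]
0.15 0.35 [(40, 0.403, 275), (65, 0.402, 492), (90, 0.511, 246), (115, 0.512, 297), (140, 0.525, 143), (165, 0.527, 2226), (190, 0.68, 390), (215, 0.682, 645), (240, 0.7, 27), (265, 0.7, 7), (315, 0.681, 386)]
now [301.3 499.2 301.7] [179.9  -0.1 119.5] F [-0.7  0.3  0.2] w 87.0 t 0.9
[-0.885, -0.1225, 0.0045] [0.0003, -0.0006, 0.3305]
[-1.6762, -0.417, 0.1698] [0.0, -0.0008, 0.6249]
[-1.806, -0.4657, 0.3362] [0.0, -0.0008, 0.6249]
```

{"op": "servo_tool", "data": {"series": [[[-0.44,-0.06,0,0,0,0.16,1],[-0.885,-0.122,0,0,0,0.33,1],[-0.885,-0.122,0,0,0,0.33,1],[-0.885,-0.122,0,0,0,0.33,1],[-0.885,-0.122,0,0,0,0.33,1],[-0.885,-0.122,0,0,0,0.33,1],[-0.885,-0.122,0,0,0,0.33,1],[-0.885,-0.122,0,0,0,0.33,1],[-0.885,-0.122,0,0,0,0.33,1]]]}}

```text
time_s: 1.65
tool_pos: [0.4018, 0.2503, 0.3008]
tool_rot: [-180.0, -0.0, 60.2]
force: [-0.5, 1.2, 0.4]
grip_width: 0.0872
grasp_force: 0.0
```

Run:
```python
from h import *
c=cam('top');P=cloud(c); np.set_printoptions(precision=3,suppress=True)
q=P[box(P,.56,.678,-.45,-.15,.065,.45)]; print(len(q),q[:,1].min(),q[:,1].max(),np.percentile(q[:,1],[1,50,90,95,99]))
q=P[box(P,.56,.70,-.3,-.2,.065,.2)]; print(len(q),np.percentile(q[:,0],[0,5,50,95]))
go((446.5,-41,200,7.1))
```

```text
1330 -0.4498886773633733 -0.3130830380304118 [-0.449 -0.376 -0.334 -0.324 -0.316]
396 [0.679 0.682 0.684 0.695]
now [401.4 251.2 300.7] [-180.    -0.    60.4] F [-0.1  0.2 -0.5] w 87.1 t 1.7
[-0.7728, 0.6119, 0.3351] [-0.0001, -0.0001, 0.2961]
```

{"op": "servo_tool", "data": {"series": [[[-0.39,0.31,0,0,0,0.15,1],[-0.773,0.612,0.335,0,0,0.296,1],[-0.773,0.612,0.335,0,0,0.296,1],[-0.773,0.612,0.335,0,0,0.296,1],[-0.773,0.612,0.335,0,0,0.296,1],[-0.773,0.612,0.335,0,0,0.296,1],[-0.773,0.612,0.335,0,0,0.296,1],[-0.773,0.612,0.335,0,0,0.296,1],[-0.773,0.612,0.335,0,0,0.296,1],[-0.773,0.612,0.335,0,0,0.296,1],[-0.773,0.612,0.335,0,0,0.296,1]]]}}

```text
time_s: 2.62
tool_pos: [0.4476, -0.0391, 0.2003]
tool_rot: [-180.0, -0.0, 7.5]
force: [-0.7, 1.2, 0.3]
grip_width: 0.0867
grasp_force: 0.0
```

Run:
```python
from h import *
go((446.5,-41,150,7.1),(446.5,-41,101,7.1))
print(get_obs()['qpos'].round(0))
```

```text
now [447.6 -39.1 200.3] [-180.    -0.     7.5] F [-0.7  1.2  0.3] w 86.7 t 2.62
[-0.0044, 0.0059, 0.1675] [-0.0001, -0.0001, 0.0025]
[-0.0044, 0.006, 0.3308] [-0.0001, -0.0001, 0.0025]
[-33.  -8.  32. 113.   4.  74. -85.]
```

{"op": "servo_tool", "data": {"series": [[[0,0,0.12,0,0,0,1],[0,0,0.22,0,0,0,1],[0,0,0.33,0,0,0,1],[0,0,0.33,0,0,0,1],[0,0,0.33,0,0,0,0],[0,0,0.33,0,0,0,0],[0,0,0.33,0,0,0,0],[0,0,0.33,0,0,0,0],[0,0,0.33,0,0,0,0],[0,0,0.33,0,0,0,0],[0,0,0.33,0,0,0,0],[0,0,0.33,0,0,0,0]]], "grip_force": 15}}

```text
time_s: 3.62
tool_pos: [0.4476, -0.0404, 0.1013]
tool_rot: [-180.0, -0.0, 7.3]
force: [-0.4, -0.0, -0.6]
grip_width: 0.0417
grasp_force: 0.0
```

{"op": "servo_tool", "data": {"series": [[[0,0,0,0,0,0,0],[0,0,0,0,0,0,0],[0,0,0,0,0,0,0],[0,0,0,0,0,0,0],[0,0,0,0,0,0,0],[0,0,0,0,0,0,0],[0,0,0,0,0,0,0],[0,0,0,0,0,0,0]]]}}

```text
time_s: 4.28
tool_pos: [0.4474, -0.0409, 0.101]
tool_rot: [180.0, -0.0, 7.3]
force: [0.5, -3.3, 0.4]
grip_width: 0.0139
grasp_force: 15.0
```

{"op": "servo_tool", "data": {"series": [[[0,0,0,0,0,-0.1,0],[0,0,0,0,0,-0.2,0],[0,0,0,0,0,-0.28,0],[0,0,0,0,0,-0.32,0],[0,0,0,0,0,-0.36,0],[0,0,0,0,0,-0.4,0],[0,0,0,0,0,-0.44,0],[0,0,0,0,0,-0.48,0],[0,0,0,0,0,-0.5,0],[0,0,0,0,0,-0.5,0],[0,0,0,0,0,-0.5,0],[0,0,0,0,0,-0.5,0]]]}}

```text
time_s: 5.28
tool_pos: [0.4481, -0.0414, 0.1011]
tool_rot: [179.9, 0.1, 93.7]
force: [2.6, -4.3, -1.4]
grip_width: 0.014
grasp_force: 15.0
```

{"op": "servo_tool", "data": {"series": [[[0,0,0,0,0,-0.01,0],[0,0,0,0,0,-0.01,0],[0,0,0,0,0,-0.01,0],[0,0,0,0,0,-0.01,1],[0,0,0,0,0,-0.01,1],[0,0,0,0,0,-0.01,1],[0,0,0,0,0,-0.01,1],[0,0,0,0,0,-0.01,1],[0,0,-0.2,0,0,-0.01,1],[0,0,-0.4,0,0,-0.01,1],[0,0,-0.5,0,0,-0.01,1],[0,0,-0.5,0,0,-0.01,1]]]}}

```text
time_s: 6.28
tool_pos: [0.4486, -0.0402, 0.2554]
tool_rot: [179.7, -0.1, 95.1]
force: [1.6, -0.2, 0.2]
grip_width: 0.0662
grasp_force: 0.0
```

Run:
```python
from h import *
go((560,-235,200,67.7),(573,-244.5,120,67.7),(573,-244.5,60,67.7),(573,-244.5,3,67.7))
```

```text
now [448.6 -40.2 255.4] [ 1.797e+02 -1.000e-01  9.510e+01] F [ 1.6 -0.2  0.2] w 66.2 t 6.28
[-0.6796, 0.3116, 0.1855] [0.0015, -0.0008, 0.152]
[-0.7153, 0.3506, 0.4523] [0.0015, -0.0008, 0.152]
[-0.7156, 0.3496, 0.6523] [0.0015, -0.0008, 0.152]
[-0.7158, 0.3486, 0.8423] [0.0015, -0.0008, 0.152]
```

{"op": "servo_tool", "data": {"series": [[[-0.3,0.14,0.0,0,0,0.05,1],[-0.68,0.312,0.1,0,0,0.152,1],[-0.68,0.312,0.185,0,0,0.152,1],[-0.68,0.312,0.185,0,0,0.152,1],[-0.68,0.312,0.185,0,0,0.152,1],[-0.68,0.312,0.185,0,0,0.152,1],[-0.68,0.312,0.185,0,0,0.152,1],[-0.715,0.35,0.25,0,0,0.152,1],[-0.715,0.35,0.35,0,0,0.152,1],[-0.715,0.35,0.45,0,0,0.152,1],[-0.715,0.35,0.45,0,0,0.152,1],[-0.715,0.35,0.45,0,0,0.152,1]]]}}

```text
time_s: 7.28
tool_pos: [0.57, -0.2432, 0.1151]
tool_rot: [-179.8, -0.0, 67.8]
force: [1.1, -1.1, 0.5]
grip_width: 0.0869
grasp_force: 0.0
```

Run:
```python
from h import *
c=cam('top'); save(c,'pics/top1.png')
im=c['frame']; a=cv2.resize(im[150:270,280:440],None,fx=5,fy=5,interpolation=cv2.INTER_CUBIC); cv2.imwrite('pics/c3.png',a[:,:,::-1])
go((573,-244.5,60,67.7),(573,-244.5,3.5,67.7))
```

```text
now [ 571.3 -244.1  117. ] [180.   -0.   67.8] F [0.  0.2 1. ] w 86.8 t 7.33
[0.0006, 0.0058, 0.1902] [0.0001, -0.0002, 0.0003]
[0.0005, 0.0057, 0.3785] [0.0001, -0.0002, 0.0003]
```

View pics/c3.png

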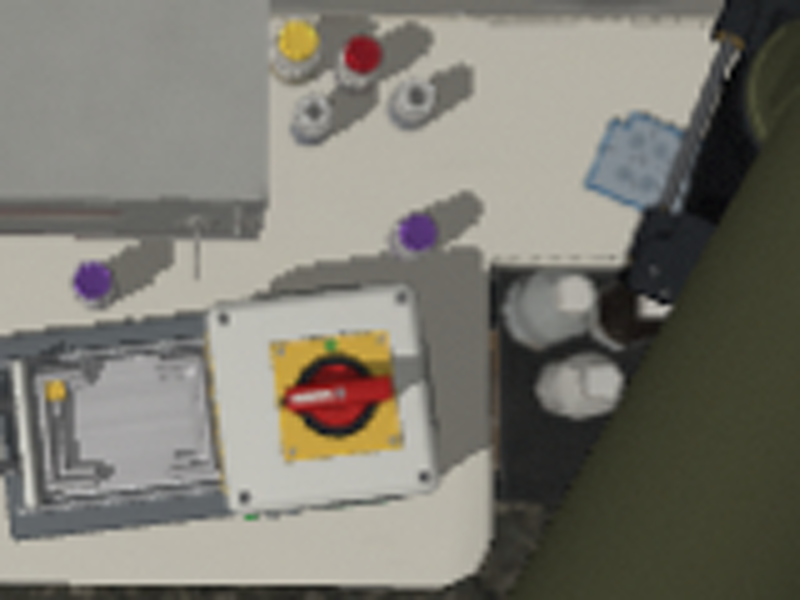

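{"op": "servo_tool", "data": {"series": [[[0,0.004,0.1,0,0,0,1],[0,0.004,0.2,0,0,0,1],[0,0.004,0.28,0,0,0,1],[0,0.004,0.34,0,0,0,1],[0,0.004,0.376,0,0,0,1],[0,0.004,0.376,0,0,0,1],[0,0.004,0.376,0,0,0,1]]]}}

```text
time_s: 7.92
tool_pos: [0.5733, -0.2454, 0.005]
tool_rot: [179.9, -0.0, 67.7]
force: [-0.4, 0.5, 1.2]
grip_width: 0.0873
grasp_force: 0.0
```

{"op": "servo_tool", "data": {"series": [[[0,0,0.006,0,0,0,0],[0,0,0.006,0,0,0,0],[0,0,0.006,0,0,0,0],[0,0,0.006,0,0,0,0],[0,0,0.006,0,0,0,0],[0,0,0.006,0,0,0,0],[0,0,0.006,0,0,0,0],[0,0,0.006,0,0,0,0],[0,0,0.006,0,0,0,0],[0,0,0.006,0,0,0,0]]], "grip_force": 10}}

```text
time_s: 8.75
tool_pos: [0.5723, -0.2452, 0.0017]
tool_rot: [180.0, -0.0, 67.7]
force: [0.3, 0.9, 3.5]
grip_width: 0.0538
grasp_force: 10.0
```

Run:
```python
from h import *
go((560,-239,130,67.7),(480,-100,170,80),(432.4,76.5,150,97.1),(432.4,76.5,80,97.1))
print(get_obs()['grasp_force'])
```

```text
now [ 572.3 -245.2    1.7] [180.   -0.   67.7] F [0.3 0.9 3.5] w 53.8 t 8.75
[0.0038, -0.0457, -0.4275] [0.0001, -0.0001, 0.0001]
[0.3314, -0.468, -0.561] [0.0001, -0.0, -0.0682]
[0.8156, -0.838, -0.4944] [0.0001, -0.0, -0.1632]
[0.8156, -0.838, -0.261] [0.0001, -0.0, -0.1632]
10.000028908252716
```

{"op": "servo_tool", "data": {"series": [[[0,0,-0.05,0,0,0,0],[0,0,-0.15,0,0,0,0],[0,-0.02,-0.28,0,0,0,0],[0.0,-0.046,-0.43,0,0,0,0],[0.1,-0.2,-0.55,0,0,-0.02,0],[0.2,-0.3,-0.56,0,0,-0.05,0],[0.33,-0.468,-0.56,0,0,-0.068,0],[0.33,-0.468,-0.56,0,0,-0.068,0],[0.45,-0.56,-0.56,0,0,-0.1,0],[0.55,-0.64,-0.56,0,0,-0.12,0],[0.65,-0.71,-0.56,0,0,-0.14,0],[0.72,-0.77,-0.56,0,0,-0.15,0]]]}}

```text
time_s: 9.75
tool_pos: [0.4388, 0.046, 0.1703]
tool_rot: [179.9, -0.1, 95.1]
force: [0.4, -0.2, 0.6]
grip_width: 0.054
grasp_force: 10.0
```

Run:
```python
from h import *
go((432.4,76.5,110,97.1),(432.4,76.5,80,97.1))
```

```text
now [438.8  46.  170.3] [ 1.799e+02 -1.000e-01  9.510e+01] F [ 0.4 -0.2  0.6] w 54.0 t 9.75
[0.1028, -0.0126, 0.2013] [0.0003, -0.0007, -0.0113]
[0.1025, -0.0127, 0.3013] [0.0003, -0.0007, -0.0113]
```

{"op": "servo_tool", "data": {"series": [[[0.05,-0.006,0.1,0,0,-0.006,0],[0.102,-0.012,0.2,0,0,-0.011,0],[0.102,-0.012,0.3,0,0,-0.011,0],[0.102,-0.012,0.3,0,0,-0.011,0],[0.102,-0.012,0.3,0,0,-0.011,0],[0.102,-0.012,0.3,0,0,-0.011,0]]]}}

```text
time_s: 10.25
tool_pos: [0.4353, 0.0719, 0.0811]
tool_rot: [179.9, -0.0, 96.6]
force: [-0.3, 0.5, -0.2]
grip_width: 0.054
grasp_force: 10.0
```

Run:
```python
from h import *
t=cam('top');s=cam('scene')
def pr(c,p):
    return cv2.projectPoints(np.array([p],float),cv2.Rodrigues(c['R'].T)[0],-c['R'].T@c['o'],c['K'],c['D'])[0].ravel()
ims=[]
for c in(t,s):
    u,v=pr(c,(.43,.077,.06)).astype(int); print(u,v)
    ims.append(cv2.resize(c['frame'][v-33:v+33,u-40:u+40],None,fx=5,fy=5,interpolation=cv2.INTER_CUBIC))
cv2.imwrite('pics/c4.png',np.hstack(ims)[:,:,::-1])
go((432.4,76.5,60,97.1))
```

```text
304 234
280 206
now [435.9  72.3  81.6] [ 1.798e+02 -1.000e-01  9.660e+01] F [ 0.1 -0.1 -1. ] w 53.9 t 10.35
[0.0153, -0.0103, 0.0719] [0.0011, -0.0003, -0.0027]
```

View pics/c4.png

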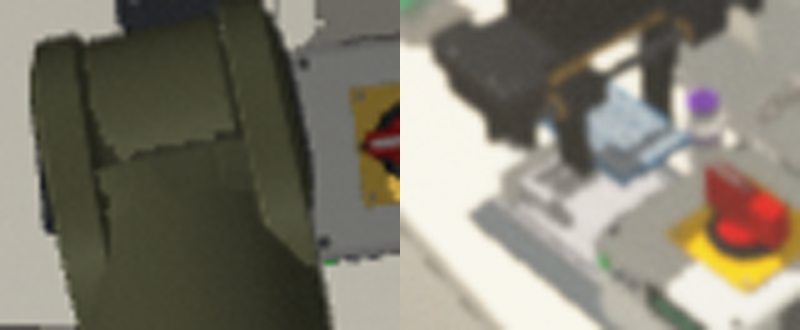

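Run:
```python
from h import *
go((432.5,75.7,42,97.1))
```

```text
now [435.9  72.3  81.6] [ 1.798e+02 -1.000e-01  9.660e+01] F [ 0.1 -0.1 -1. ] w 53.9 t 10.35
[0.0125, -0.0104, 0.1319] [0.0011, -0.0003, -0.0027]
```

{"op": "servo_tool", "data": {"series": [[[0.0125,-0.0104,0.06,0,0,-0.0027,0],[0.0125,-0.0104,0.1,0,0,-0.0027,0],[0.0125,-0.0104,0.13,0,0,-0.0027,0],[0.0125,-0.0104,0.13,0,0,-0.0027,0],[0.0125,-0.0104,0.13,0,0,-0.0027,0],[0.0125,-0.0104,0.13,0,0,-0.0027,0]]]}}

```text
time_s: 10.85
tool_pos: [0.4316, 0.0759, 0.0415]
tool_rot: [179.9, -0.0, 97.2]
force: [0.6, 0.5, 0.4]
grip_width: 0.0533
grasp_force: 10.0
```

Run:
```python
from h import *
go((432.5,75.7,42,97.1))
```

```text
now [431.6  75.9  41.5] [179.9  -0.   97.2] F [0.6 0.5 0.4] w 53.3 t 10.85
[-0.001, 0.003, -0.0018] [0.0006, -0.0001, 0.0003]
```

{"op": "servo_tool", "data": {"series": [[[0,0.0015,0.008,0,0,0,0],[0,0.0015,0.016,0,0,0,0],[0,0.0015,0.022,0,0,0,0],[0,0.0015,0.026,0,0,0,0],[0,0.0015,0.03,0,0,0,0],[0,0.0015,0.03,0,0,0,0],[0,0.0015,0.03,0,0,0,0]]]}}

```text
time_s: 11.43
tool_pos: [0.4317, 0.076, 0.0317]
tool_rot: [179.9, -0.0, 97.2]
force: [1.3, 0.2, 0.6]
grip_width: 0.0539
grasp_force: 10.0
```

{"op": "servo_tool", "data": {"series": [[[0,0,0.006,0,0,0,0],[0,0,0.01,0,0,0,0],[0,0,0.013,0,0,0,0],[0,0,0.013,0,0,0,0],[0,0,0.013,0,0,0,0]]]}}

```text
time_s: 11.85
tool_pos: [0.4318, 0.0762, 0.0287]
tool_rot: [179.9, -0.0, 97.2]
force: [-2.1, -0.9, 11.1]
grip_width: 0.0534
grasp_force: 10.0
```

{"op": "servo_tool", "data": {"series": [[[0,0,0,0,0,0,0.66],[0,0,0,0,0,0,0.72],[0,0,0,0,0,0,0.8],[0,0,0,0,0,0,0.8],[0,0,0,0,0,0,0.8],[0,0,-0.1,0,0,0,0.8],[0,0,-0.2,0,0,0,0.8],[0,0,-0.35,0,0,0,0.8],[0.15,0,-0.5,0,0,0,0.8],[0.3,0,-0.5,0,0,0,0.8],[0.45,0,-0.5,0,0,0,0.8],[0.6,0,-0.5,0,0,0,0.8]]]}}

```text
time_s: 12.85
tool_pos: [0.4124, 0.2283, 0.1784]
tool_rot: [179.8, -0.2, 97.1]
force: [-0.2, -0.1, -0.6]
grip_width: 0.0699
grasp_force: 0.0
```

{"op": "servo_tool", "data": {"series": [[[0.1,0,0,0,0,0,0],[0.2,0,0,0,0,0,0],[0.25,0,0,0,0,0,0],[0.25,0,0,0,0,0,0],[0.25,0,0,0,0,0,0],[0.25,0,0,0,0,0,0]]]}}

```text
time_s: 13.35
tool_pos: [0.4033, 0.2987, 0.1763]
tool_rot: [-180.0, 0.1, 97.1]
force: [-0.6, -0.4, 0.1]
grip_width: 0.0377
grasp_force: 0.0
```

Run:
```python
from h import *
c=cam('top');s=cam('scene')
a=cv2.resize(c['frame'][205:265,265:345],None,fx=5,fy=5,interpolation=cv2.INTER_CUBIC)
b=cv2.resize(s['frame'][175:235,250:330],None,fx=5,fy=5,interpolation=cv2.INTER_CUBIC)
cv2.imwrite('pics/c5.png',np.hstack([a,b])[:,:,::-1])
np.set_printoptions(precision=1,suppress=True)
P=cloud(c)*1000; o=np.array([432.4,76.5]); a=np.radians(7.1); X=np.array([np.cos(a),np.sin(a)]);Y=np.array([-X[1],X[0]])
d=P[...,:2]-o; x=d@X;y=d@Y
for yy in(-36,-20,0,20,32):
    print(yy,[round(float(np.median(P[...,2][(abs(x-xx)<6)&(abs(y-yy)<6)])),1) for xx in(-20,-10,0,10,20)])
go((408,192,60,97.1))
```

```text
-36 [36.9, 37.0, 36.2, 36.4, 38.2]
-20 [39.5, 40.1, 39.1, 41.1, 41.1]
0 [41.2, 41.7, 41.3, 41.9, 41.1]
20 [43.2, 43.7, 43.6, 43.8, 43.2]
32 [44.1, 44.1, 43.6, 42.6, 44.0]
now [403.4 298.7 176.6] [-180.    0.   97.] F [ 0.1 -0.7 -1.6] w 29.2 t 13.45
[-0.3549, -0.0284, 0.3889] [-0.0, 0.0001, -0.0005]
```

View pics/c5.png

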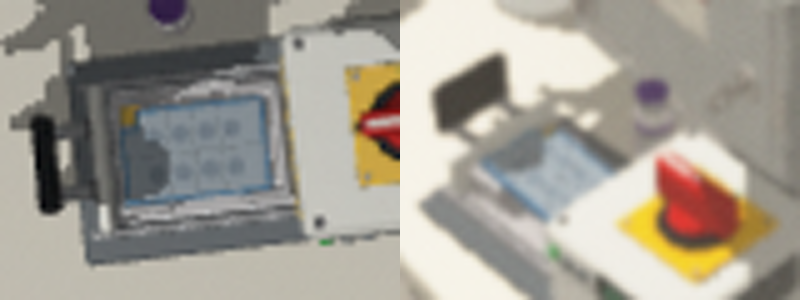

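Run:
```python
from h import *
c=cam('top');P=cloud(c);hsv=cv2.cvtColor(c['frame'],cv2.COLOR_RGB2HSV).astype(int);H,S,V=[hsv[...,i] for i in range(3)]
o=np.array([432.4,76.5]); a=np.radians(7.1); X=np.array([np.cos(a),np.sin(a)]);Y=np.array([-X[1],X[0]])
def fr(q): d=q[:,:2]*1000-o; return np.c_[d@X,d@Y]
reg=box(P,.37,.5,.0,.15,.02,.06)
m=biggest(reg&(H>88)&(H<125)&(S>30)); 
for z in(.037,.044):
    f=fr(outline(c,m,z)); print('card z',z,np.percentile(f,[0,3,10,90,97,100],axis=0).round(1).T.tolist(),rect(outline(c,m,z)))
# rim inner/outer along centre line: print gray profile along nest y at x=0 plane z=.040
def pr(p): return cv2.projectPoints(np.array(p,float),cv2.Rodrigues(c['R'].T)[0],-c['R'].T@c['o'],c['K'],c['D'])[0].reshape(-1,2)
g=cv2.cvtColor(c['frame'],cv2.COLOR_RGB2LAB).astype(np.float32)
def prof(rng,ax,off):
    acc=0
    for k in off:
        pts=[list((o+(X*k+Y*t if ax else X*t+Y*k))/1000)+[.04] for t in rng]
        q=pr(pts).astype(np.float32); acc=acc+cv2.remap(g,q[:,0:1],q[:,1:2],cv2.INTER_LINEAR)[:,0]
    return (acc/len(off)).round(0).astype(int)
for nm,rng,ax,off in(('y-',range(-66,-30,2),1,range(-15,16,5)),('y+',range(32,72,2),1,range(-25,5,5)),('x-',range(-46,-18,2),0,[-32,-28,28,32]),('x+',range(18,46,2),0,[-32,-28,-24])):
    v=prof(rng,ax,off); print(nm,[(t,int(w[0]),int(w[2])) for t,w in zip(rng,v)])
# tab again
mm=biggest(box(P,.36,.5,.1,.22,.066,.085)); print('tab',fr(outline(c,mm,.0745)).min(0),fr(outline(c,mm,.0745)).max(0))
k=reg&(H>15)&(H<34)&(S>110); q=fr(outline(c,biggest(k),.04)); print('key',q.min(0),q.max(0))
```

```text
card z 0.037 [[-29.5, -28.6, -27.7, 24.8, 26.1, 26.8], [-38.5, -37.8, -35.9, 45.4, 46.4, 47.4]] (430.7, 80.9, 56.4, 85.7, 7.78)
card z 0.044 [[-29.5, -28.7, -27.7, 24.4, 25.7, 26.4], [-38.5, -37.8, -36.0, 44.8, 45.9, 46.8]] (430.5, 80.6, 56.0, 85.1, 7.78)
y- [(-66, 201, 132), (-64, 201, 132), (-62, 201, 132), (-60, 201, 132), (-58, 200, 132), (-56, 199, 132), (-54, 188, 136), (-52, 157, 142), (-50, 126, 139), (-48, 120, 133), (-46, 152, 129), (-44, 164, 128), (-42, 159, 128), (-40, 140, 127), (-38, 121, 121), (-36, 124, 117), (-34, 139, 121), (-32, 146, 123)]
y+ [(32, 100, 124), (34, 102, 125), (36, 99, 124), (38, 96, 124), (40, 96, 124), (42, 95, 124), (44, 87, 121), (46, 86, 121), (48, 94, 125), (50, 90, 127), (52, 82, 128), (54, 90, 129), (56, 103, 130), (58, 115, 130), (60, 117, 130), (62, 102, 129), (64, 80, 128), (66, 72, 127), (68, 74, 127), (70, 76, 127)]
x- [(-46, 118, 127), (-44, 134, 127), (-42, 124, 127), (-40, 112, 127), (-38, 154, 128), (-36, 167, 128), (-34, 161, 128), (-32, 159, 128), (-30, 136, 124), (-28, 119, 118), (-26, 133, 118), (-24, 139, 123), (-22, 131, 124), (-20, 122, 124)]
x+ [(18, 148, 123), (20, 146, 123), (22, 138, 121), (24, 125, 119), (26, 114, 120), (28, 135, 126), (30, 150, 128), (32, 152, 128), (34, 120, 128), (36, 109, 128), (38, 114, 127), (40, 126, 127), (42, 132, 128), (44, 117, 127)]
tab [-27.79179262  82.04053624] [26.31466124 92.984349  ]
key [18.92242643 34.85966752] [27.89460656 44.43001022]
```

Run:
```python
from h import *
go((431.7,78.3,110,97.1),(431.7,78.3,29,97.1),(432.3,73.3,29,97.1))
```

```text
now [403.4 299.  176.7] [180.   0.  97.] F [-0.1  0.7  0.7] w 25.5 t 13.5
[-0.7416, 0.0038, 0.2223] [0.0, 0.0, -0.0004]
[-0.7416, 0.0038, 0.4923] [0.0, 0.0, -0.0004]
[-0.7584, 0.0038, 0.4923] [0.0, 0.0, -0.0004]
```

{"op": "servo_tool", "data": {"series": [[[-0.1,0,0,0,0,0,0.82],[-0.24,0,0,0,0,0,0.82],[-0.38,0,0,0,0,0,0.82],[-0.5,0.002,0,0,0,0,0.82],[-0.62,0.004,0.05,0,0,0,0.82],[-0.742,0.004,0.1,0,0,0,0.82],[-0.742,0.004,0.22,0,0,0,0.82],[-0.742,0.004,0.3,0,0,0,0.82],[-0.742,0.004,0.3,0,0,0,0.82],[-0.742,0.004,0.3,0,0,0,0.82]]]}}

```text
time_s: 14.33
tool_pos: [0.4309, 0.079, 0.0862]
tool_rot: [-179.9, 0.0, 97.1]
force: [1.0, 0.2, 0.9]
grip_width: 0.0712
grasp_force: 0.0
```

Run:
```python
from h import *
go((431.7,78.3,29,97.1),(432.3,73.3,29,97.1))
```

```text
now [430.9  79.   86.2] [-179.9    0.    97.1] F [1.  0.2 0.9] w 71.2 t 14.33
[-0.0024, 0.0029, 0.1908] [-0.0007, 0.0002, -0.0]
[-0.0192, 0.0029, 0.1908] [-0.0007, 0.0002, -0.0]
```

{"op": "servo_tool", "data": {"series": [[[0,0.002,0.1,0,0,0,0.82],[0,0.002,0.19,0,0,0,0.82],[0,0.002,0.19,0,0,0,0.82],[0,0.002,0.19,0,0,0,0],[0,0.002,0.19,0,0,0,0],[0,0.002,0.19,0,0,0,0],[0,0.002,0.19,0,0,0,0],[0,0.002,0.19,0,0,0,0],[0,0.002,0.19,0,0,0,0]]], "grip_force": 4}}

```text
time_s: 15.08
tool_pos: [0.4338, 0.0807, 0.0312]
tool_rot: [179.8, -0.1, 97.2]
force: [-1.8, 0.2, 6.6]
grip_width: 0.0538
grasp_force: 4.0
```

{"op": "servo_tool", "data": {"series": [[[-0.006,0,0,0,0,0,0],[-0.012,0,0,0,0,0,0],[-0.017,0,0,0,0,0,0],[-0.017,0,0,0,0,0,0],[-0.017,0,0,0,0,0,0]]]}}

```text
time_s: 15.5
tool_pos: [0.4344, 0.0757, 0.0311]
tool_rot: [179.8, -0.1, 97.2]
force: [-0.6, 0.8, 6.9]
grip_width: 0.054
grasp_force: 4.0
```

{"op": "servo_tool", "data": {"series": [[[0,0,0,0,0,0,0.8],[0,0,0,0,0,0,0.8],[0,0,0,0,0,0,0.8],[0,0,-0.1,0,0,0,0.8],[0,0,-0.2,0,0,0,0.8],[0,0,-0.35,0,0,0,0.8],[0.15,0,-0.4,0,0,0,0.8],[0.3,0,-0.4,0,0,0,0.8],[0.45,0,-0.4,0,0,0,0.8],[0.6,0,-0.4,0,0,0,0.8],[0.73,0,-0.4,0,0,0,0.8],[0.73,0,-0.4,0,0,0,0.8]]]}}

```text
time_s: 16.5
tool_pos: [0.403, 0.2989, 0.1494]
tool_rot: [-180.0, -0.1, 97.6]
force: [0.4, 0.3, 0.4]
grip_width: 0.0697
grasp_force: 0.0
```

```bash
cat > look.py <<'E'
from h import *
def look():
    c=cam('top');P=cloud(c);hsv=cv2.cvtColor(c['frame'],cv2.COLOR_RGB2HSV).astype(int);H,S,V=[hsv[...,i] for i in range(3)]
    o=np.array([432.4,76.5]); a=np.radians(7.1); X=np.array([np.cos(a),np.sin(a)]);Y=np.array([-X[1],X[0]])
    def fr(q): d=q[...,:2]*1000-o; return np.stack([d@X,d@Y],-1)
    x,y=np.moveaxis(fr(P),-1,0)
    for yy in(-34,-20,0,20,34,40):
        print(yy,[round(float(np.median(P[...,2][(abs(x-xx)<6)&(abs(y-yy)<5)])*1000),1) for xx in(-20,-10,0,10,20)])
    m=biggest(box(P,.37,.5,.0,.15,.02,.06)&(H>88)&(H<125)&(S>30))
    f=fr(outline(c,m,.038)); print('card',np.percentile(f,[0,3,97,100],axis=0).round(1).T.tolist(),rect(f/1000))
    mm=box(P,.36,.5,.02,.22,.066,.085)&(V<70); q=fr(outline(c,biggest(mm),.0745)); print('tab',q.min(0).round(1),q.max(0).round(1))
    return c
E
python3 - <<'E'
from look import *
c=look(); save(c,'pics/top2.png'); cv2.imwrite('pics/c6.png',cv2.resize(c['frame'][205:265,265:345],None,fx=8,fy=8,interpolation=cv2.INTER_CUBIC)[:,:,::-1])
go((429,102,150,97.1),(429,102,45,97.1))
E
```

```text
-34 [38.5, 38.7, 37.9, 38.8, 38.0]
-20 [39.0, 40.1, 41.0, 40.7, 40.3]
0 [42.6, 42.1, 41.8, 42.5, 42.1]
20 [42.5, 43.5, 44.4, 44.4, 42.5]
34 [44.5, 44.4, 44.6, 45.4, 40.9]
40 [43.4, 43.3, 43.8, 43.4, 39.9]
card [[-27.7, -26.7, 28.9, 29.6], [-43.4, -42.6, 41.2, 42.3]] (0.9, -0.5, 85.7, 57.2, 89.9)
tab [-25.6  77.6] [25.7 87.9]
now [403.1 299.  149.2] [-1.80e+02 -1.00e-01  9.77e+01] F [0.3 1.7 0.5] w 70.0 t 16.55
[-0.6624, -0.0021, -0.0038] [-0.0001, -0.0006, 0.0033]
[-0.6631, -0.0021, 0.3462] [-0.0001, -0.0006, 0.0033]
```

View pics/c6.png

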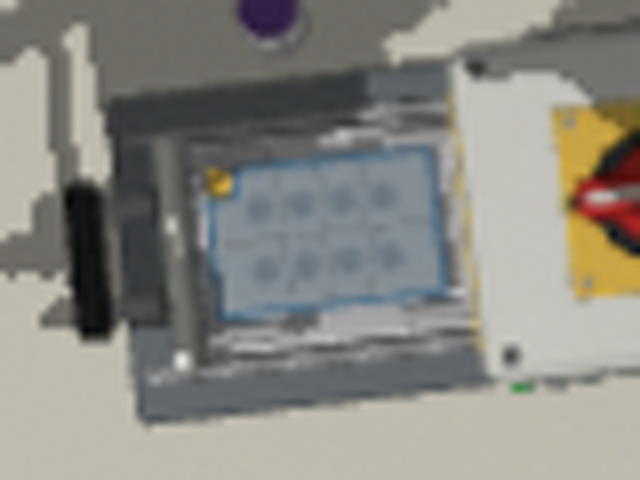

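{"op": "servo_tool", "data": {"series": [[[-0.13,0,0,0,0,0,0.82],[-0.26,0,0,0,0,0,0.82],[-0.39,0,0,0,0,0,0.82],[-0.52,-0.005,0,0,0,0,0.82],[-0.65,-0.01,0.05,0,0,0,0.82],[-0.745,-0.014,0.1,0,0,0.003,0.82],[-0.745,-0.014,0.2,0,0,0.003,0.82],[-0.745,-0.014,0.26,0,0,0.003,0.82],[-0.745,-0.014,0.26,0,0,0.003,0.82],[-0.745,-0.014,0.26,0,0,0.003,0.82],[-0.745,-0.014,0.26,0,0,0.003,0.82]]]}}

```text
time_s: 17.47
tool_pos: [0.43, 0.07, 0.0725]
tool_rot: [179.9, -0.0, 96.7]
force: [0.5, 0.1, 0.8]
grip_width: 0.0713
grasp_force: 0.0
```

Run:
```python
from h import *
go((434.2,76,31,97.1))
```

```text
now [430.   70.   72.5] [179.9  -0.   96.7] F [0.5 0.1 0.8] w 71.3 t 17.47
[0.0182, 0.0161, 0.1384] [0.0004, -0.0, -0.0025]
```

{"op": "servo_tool", "data": {"series": [[[0.018,0.016,0,0,0,-0.0025,0.82],[0.018,0.016,0,0,0,-0.0025,0.82],[0.018,0.016,0,0,0,-0.0025,0.82],[0.018,0.016,0,0,0,-0.0025,0.82],[0.018,0.016,0,0,0,-0.0025,0.82]]]}}

```text
time_s: 17.88
tool_pos: [0.4337, 0.0761, 0.0719]
tool_rot: [180.0, -0.0, 97.1]
force: [0.2, 0.3, 0.2]
grip_width: 0.0714
grasp_force: 0.0
```

Run:
```python
from h import *
import numpy as np
go((434.2,76,31,97.1)); 
for i in range(5):
    cam('top'); s=get_obs(); print(s['time_s'],(s['tool_pos']*1000).round(1),s['tool_rot'].round(2))
```

```text
now [433.7  76.1  71.9] [180.   -0.   97.1] F [0.2 0.3 0.2] w 71.4 t 17.88
[-0.0004, 0.0016, 0.1363] [0.0001, -0.0, 0.0001]
17.9333 [433.6  76.   71.8] [ 1.7998e+02 -1.0000e-02  9.7100e+01]
17.9833 [433.5  75.9  71.7] [ 1.7999e+02 -1.0000e-02  9.7100e+01]
18.0333 [433.5  75.9  71.7] [ 1.80e+02 -1.00e-02  9.71e+01]
18.0833 [433.5  75.9  71.6] [180.    -0.    97.09]
18.1333 [433.4  75.9  71.6] [-180.     -0.     97.09]
```

{"op": "servo_tool", "data": {"series": [[[0,0.001,0.08,0,0,0,0.82],[0,0.001,0.135,0,0,0,0.82],[0,0.001,0.135,0,0,0,0.82],[0,0.001,0.135,0,0,0,0.82]]]}}

```text
time_s: 18.47
tool_pos: [0.433, 0.0755, 0.0307]
tool_rot: [-179.9, 0.1, 97.1]
force: [0.2, -1.1, 0.4]
grip_width: 0.071
grasp_force: 0.0
```

{"op": "servo_tool", "data": {"series": [[[0,0,0,0,0,0,0],[0,0,0,0,0,0,0],[0,0,0,0,0,0,0],[0,0,0,0,0,0,0],[0,0,0,0,0,0,0],[0,0,0,0,0,0,0]]], "grip_force": 5}}

```text
time_s: 18.97
tool_pos: [0.4344, 0.0762, 0.0318]
tool_rot: [179.9, -0.0, 97.1]
force: [0.0, -0.4, 4.0]
grip_width: 0.0539
grasp_force: 5.0
```

{"op": "servo_tool", "data": {"series": [[[0,0,-0.02,0,0,0,0],[0,0,-0.04,0,0,0,0],[0,0,-0.06,0,0,0,0],[0,0,-0.06,0,0,0,0],[0,0,-0.06,0,0,0,0],[0,0,-0.06,0,0,0,0]]]}}

```text
time_s: 19.47
tool_pos: [0.4337, 0.076, 0.0491]
tool_rot: [180.0, -0.0, 97.1]
force: [0.1, -0.4, -0.7]
grip_width: 0.0538
grasp_force: 5.0
```

{"op": "servo_tool", "data": {"series": [[[-0.0147,-0.005,0,0,-0.03,0,0],[-0.0147,-0.005,0,0,-0.03,0,0],[-0.0147,-0.005,0,0,-0.03,0,0],[-0.0147,-0.005,0,0,-0.03,0,0],[-0.0147,-0.005,0,0,-0.03,0,0]]]}}

```text
time_s: 19.88
tool_pos: [0.4328, 0.071, 0.049]
tool_rot: [-180.0, 5.3, 97.0]
force: [-0.4, -0.7, -1.6]
grip_width: 0.0539
grasp_force: 5.0
```

Run:
```python
from h import *
np.set_printoptions(precision=3,suppress=True)
c=cam('scene');P=cloud(c);hsv=cv2.cvtColor(c['frame'],cv2.COLOR_RGB2HSV).astype(int);H,S,V=[hsv[...,i] for i in range(3)]
m=box(P,.37,.5,.0,.15,.03,.09)&(H>85)&(H<125)&(S>30)
q=P[m]*1000; o=np.array([432.4,76.5]); a=np.radians(7.1); X=np.array([np.cos(a),np.sin(a)]);Y=np.array([-X[1],X[0]])
x=(q[:,:2]-o)@X;y=(q[:,:2]-o)@Y; A=np.c_[x,y,np.ones(len(x))]
k=np.ones(len(x),bool)
for i in range(4):
    s=np.linalg.lstsq(A[k],q[k,2],rcond=None)[0]; r=q[:,2]-A@s; k=abs(r)<3
print(len(x),k.sum(),'slopes deg',np.degrees(np.arctan(s[:2])),s[2],'y range',np.percentile(y[k],[0,2,98,100]),'x',np.percentile(x[k],[0,2,98,100]))
go((432.4,72,40,97.1))
```

```text
23 20 slopes deg [ 1.016 -2.051] 58.00771854009166 y range [-28.668 -27.17   35.869  37.219] x [-27.608 -27.176  28.632  29.187]
now [432.9  70.8  49. ] [-180.     5.3   97. ] F [ 0.1  0.3 -0.4] w 53.8 t 19.93
[0.0068, -0.001, 0.0296] [-0.0001, 0.0297, -0.0004]
```

{"op": "servo_tool", "data": {"series": [[[0,0,0.015,0,0.01,0,0],[0,0,0.03,0,0.01,0,0],[0,0,0.04,0,0.01,0,0],[0,0,0.05,0,0.01,0,0],[0,0,0.05,0,0.01,0,0],[0,0,0.05,0,0.01,0,0]]]}}

```text
time_s: 20.43
tool_pos: [0.4329, 0.0701, 0.034]
tool_rot: [-180.0, 3.6, 97.1]
force: [0.9, -0.7, -0.4]
grip_width: 0.0542
grasp_force: 5.0
```

{"op": "servo_tool", "data": {"series": [[[0,0,0.007,0,0,0,0],[0,0,0.013,0,0,0,0],[0,0,0.016,0,0,0,0],[0,0,0.018,0,0,0,0],[0,0,0.018,0,0,0,0]]]}}

```text
time_s: 20.85
tool_pos: [0.4336, 0.0701, 0.0291]
tool_rot: [179.9, 3.6, 97.1]
force: [0.8, 1.6, 2.0]
grip_width: 0.0542
grasp_force: 5.0
```

{"op": "servo_tool", "data": {"series": [[[0.002,0,0.005,0,0.006,0,0],[0.002,0,0.008,0,0.006,0,0],[0.002,0,0.008,0,0.006,0,0],[0.002,0,0.008,0,0.006,0,0]]]}}

```text
time_s: 21.18
tool_pos: [0.4335, 0.0699, 0.0267]
tool_rot: [180.0, 2.5, 97.1]
force: [-0.2, 0.1, 4.8]
grip_width: 0.0539
grasp_force: 5.0
```

{"op": "servo_tool", "data": {"series": [[[0,0,0,0,0,0,0.8],[0,0,0,0,0,0,0.8],[0,0,0,0,0,0,0.8],[0,0,-0.1,0,0,0,0.8],[0,0,-0.2,0,0,0,0.8],[0,0,-0.35,0,0.01,0,0.8],[0.15,0,-0.4,0,0.014,0,0.8],[0.3,0,-0.4,0,0.014,0,0.8],[0.45,0,-0.4,0,0.014,0,0.8],[0.6,0,-0.4,0,0.014,0,0.8],[0.73,0,-0.4,0,0.014,0,0.8],[0.73,0,-0.4,0,0.014,0,0.8]]]}}

```text
time_s: 22.18
tool_pos: [0.4026, 0.2989, 0.136]
tool_rot: [-180.0, -0.1, 97.5]
force: [-0.6, 1.1, 0.2]
grip_width: 0.0694
grasp_force: 0.0
```

{"op": "servo_tool", "data": {"series": [[[0.02,0,0,0,0,0,0],[0.02,0,0,0,0,0,0],[0.02,0,0,0,0,0,0],[0.02,0,0,0,0,0,0],[0.02,0,0,0,0,0,0]]]}}

```text
time_s: 22.6
tool_pos: [0.4054, 0.2965, 0.1367]
tool_rot: [180.0, 0.0, 96.9]
force: [0.3, 0.3, 0.5]
grip_width: 0.0439
grasp_force: 0.0
```

Run:
```python
from look import *
c=look(); cv2.imwrite('pics/c7.png',cv2.resize(c['frame'][205:265,265:345],None,fx=8,fy=8,interpolation=cv2.INTER_CUBIC)[:,:,::-1])
go((429,102,150,97.1))
```

```text
-34 [38.1, 38.4, 39.3, 37.0, 38.4]
-20 [39.0, 38.4, 39.7, 38.4, 38.5]
0 [38.5, 38.0, 37.5, 38.0, 39.2]
20 [38.1, 37.9, 37.9, 37.3, 38.1]
34 [35.8, 39.2, 38.8, 37.3, 38.5]
40 [38.2, 39.8, 39.5, 38.9, 39.1]
card [[-28.6, -28.2, 27.4, 27.6], [-47.8, -47.5, 37.2, 37.7]] (-0.3, -5.1, 56.1, 85.6, 0.27)
tab [-25.9  76.2] [25.7 86.8]
now [405.3 296.8 136.8] [180.   -0.   96.9] F [-0.4 -1.  -0.3] w 40.2 t 22.65
[-0.654, 0.0002, -0.0441] [0.0001, -0.0, -0.0009]
```

Run:
```python
from h import *
np.set_printoptions(precision=3,suppress=True)
c=cam('top');P=cloud(c)
for y0 in np.arange(.06,.3,.03):
    q=P[box(P,.46,.62,y0,y0+.03,.085,.2)]; print(y0.round(2),len(q),np.percentile(q[:,0],[0,2,10]) if len(q) else '')
go((417,183.7,140,97.1),(417,183.7,50,97.1))
```

```text
0.06 383 [0.543 0.544 0.545]
0.09 372 [0.543 0.544 0.545]
0.12 377 [0.543 0.544 0.545]
0.15 372 [0.543 0.544 0.544]
0.18 368 [0.543 0.544 0.545]
0.21 357 [0.539 0.542 0.545]
0.24 130 [0.518 0.52  0.525]
0.27 324 [0.512 0.512 0.517]
now [405.2 297.1 136.8] [180.  -0.  97.] F [ 0.1 -0.3  0.5] w 36.5 t 22.7
[-0.3801, -0.0067, -0.0107] [0.0001, -0.0001, -0.0007]
[-0.3802, -0.0067, 0.2893] [0.0001, -0.0001, -0.0007]
```

{"op": "servo_tool", "data": {"series": [[[-0.13,-0.01,0,0,0,0,0],[-0.26,-0.02,0,0,0,0,0],[-0.38,-0.02,0,0,0,0,0],[-0.38,-0.02,0.05,0,0,0,0],[-0.38,-0.02,0.18,0,0,0,0],[-0.38,-0.02,0.289,0,0,0,0],[-0.38,-0.02,0.289,0,0,0,0],[-0.38,-0.02,0.289,0,0,0,0],[-0.38,-0.02,0.289,0,0,0,0]]]}}

```text
time_s: 23.45
tool_pos: [0.4138, 0.1848, 0.0514]
tool_rot: [179.9, -0.0, 97.1]
force: [0.1, 0.5, 0.4]
grip_width: 0.0007
grasp_force: 0.0
```

Run:
```python
from h import *
p=get_obs()['tool_pos']*1000; o=np.array([432.4,76.5]); a=np.radians(7.1); X=np.array([np.cos(a),np.sin(a)]);Y=np.array([-X[1],X[0]])
print((p[:2]-o)@X,(p[:2]-o)@Y,p, get_obs()['tool_rot'],get_obs()['grip_width'],get_obs()['force'])
```

```text
-5.059417757430385 109.7796767892124 [413.810448   184.8125279   51.41167723] [ 1.79898048e+02 -4.10845762e-02  9.70716953e+01] 0.0007368964299973005 [0.11365217 0.48977313 0.39934159]
```

{"op": "servo_tool", "data": {"series": [[[-0.02,0,0,0,0,0,0],[-0.04,0,0,0,0,0,0],[-0.06,0,0,0,0,0,0],[-0.08,0,0,0,0,0,0],[-0.1,0,0,0,0,0,0],[-0.12,0,0,0,0,0,0],[-0.14,0,0,0,0,0,0],[-0.16,0,0,0,0,0,0],[-0.18,0,0,0,0,0,0],[-0.2,0,0,0,0,0,0],[-0.22,0,0,0,0,0,0],[-0.24,0,0,0,0,0,0]]]}}

```text
time_s: 24.45
tool_pos: [0.4217, 0.1125, 0.0499]
tool_rot: [180.0, -0.0, 97.1]
force: [1.1, 1.5, -0.2]
grip_width: 0.0006
grasp_force: 0.9
```

{"op": "servo_tool", "data": {"series": [[[-0.015,0,0,0,0,0,0],[-0.03,0,0,0,0,0,0],[-0.045,0,0,0,0,0,0],[-0.06,0,0,0,0,0,0],[-0.07,0,0,0,0,0,0],[-0.08,0,0,0,0,0,0]]]}}

```text
time_s: 24.95
tool_pos: [0.4246, 0.0889, 0.0499]
tool_rot: [-180.0, -0.0, 97.1]
force: [1.4, 1.9, -0.1]
grip_width: 0.0006
grasp_force: 0.8
```

{"op": "servo_tool", "data": {"series": [[[-0.01,0,0,0,0,0,0],[-0.02,0,0,0,0,0,0],[-0.03,0,0,0,0,0,0],[-0.04,0,0,0,0,0,0],[-0.045,0,0,0,0,0,0]]]}}

```text
time_s: 25.37
tool_pos: [0.4262, 0.0754, 0.0499]
tool_rot: [-180.0, 0.0, 97.1]
force: [-0.0, 1.1, 0.1]
grip_width: 0.0004
grasp_force: 0.8
```

{"op": "servo_tool", "data": {"series": [[[-0.01,0,0,0,0,0,0],[-0.015,0,0,0,0,0,0],[-0.02,0,0,0,0,0,0],[-0.02,0,0,0,0,0,0]]]}}

```text
time_s: 25.7
tool_pos: [0.4267, 0.0719, 0.0499]
tool_rot: [180.0, -0.2, 97.1]
force: [0.5, 6.1, -0.8]
grip_width: 0.0007
grasp_force: 3.5
```

{"op": "servo_tool", "data": {"series": [[[-0.005,0,0,0,0,0,0],[-0.01,0,0,0,0,0,0],[-0.012,0,0,0,0,0,0],[-0.012,0,0,0,0,0,0],[-0.012,0,0,0,0,0,0]]]}}

```text
time_s: 26.12
tool_pos: [0.4267, 0.0718, 0.05]
tool_rot: [180.0, -0.4, 97.2]
force: [-0.7, 15.4, -2.5]
grip_width: 0.0007
grasp_force: 7.7
```

{"op": "servo_tool", "data": {"series": [[[0.03,0,0,0,0,0,0],[0.06,0,0,0,0,0,0],[0.08,0,-0.1,0,0,0,0],[0.1,0,-0.22,0,0,0,0],[0.2,0,-0.34,0,0,0,0.6],[0.33,0,-0.4,0,0,0,0.6],[0.46,0,-0.4,0,0,0,0.6],[0.6,0,-0.4,0,0,0,0.6],[0.6,0,-0.4,0,0,0,0.6],[0.6,0,-0.4,0,0,0,0.6],[0.6,0,-0.4,0,0,0,0.6]]]}}

```text
time_s: 27.03
tool_pos: [0.4051, 0.2439, 0.1693]
tool_rot: [-179.9, 0.1, 97.1]
force: [0.3, -0.5, 0.0]
grip_width: 0.039
grasp_force: 0.0
```

Run:
```python
from h import *
c=cam('top'); s=cam('scene')
a=cv2.resize(c['frame'][200:260,275:375],None,fx=4,fy=4,interpolation=cv2.INTER_CUBIC)
b=cv2.resize(s['frame'][175:235,240:340],None,fx=4,fy=4,interpolation=cv2.INTER_CUBIC)
cv2.imwrite('pics/c8.png',np.hstack([a,b])[:,:,::-1])
P=cloud(c); m=biggest(box(P,.36,.5,.03,.12,.066,.079)&(c['frame'].max(2)<70)); print('tab',rect(outline(c,m,.0745)))
q=[(446.5,-41,200,97.1),(446.5,-41,100.5,97.1)]
go(*q)
```

```text
tab (436.0, 55.9, 54.1, 9.6, 7.09)
now [405.6 243.  169.5] [-1.80e+02  1.00e-01  9.69e+01] F [ 1.  -0.2  0.1] w 46.7 t 27.13
[-0.9563, 0.0209, -0.1005] [-0.0002, 0.0004, -0.0009]
[-0.9559, 0.0211, 0.2312] [-0.0002, 0.0004, -0.0009]
```

View pics/c8.png

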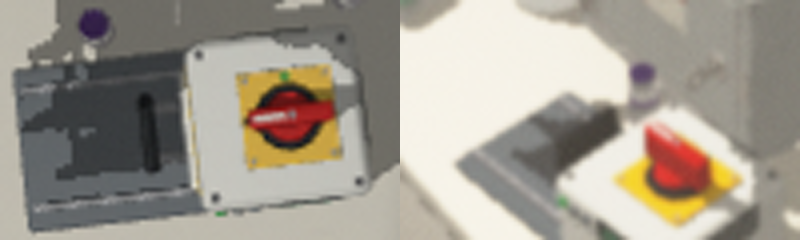

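{"op": "servo_tool", "data": {"series": [[[-0.12,0.01,-0.1,0,0,0,0.9],[-0.25,0.02,-0.1,0,0,0,0.9],[-0.38,0.02,-0.1,0,0,0,0.9],[-0.5,0.021,-0.1,0,0,0,0.9],[-0.62,0.021,-0.1,0,0,0,0.9],[-0.75,0.021,-0.1,0,0,0,0.9],[-0.88,0.021,-0.1,0,0,0,0.9],[-0.956,0.021,-0.1,0,0,0,0.9],[-0.956,0.021,-0.1,0,0,0,0.9],[-0.956,0.021,-0.1,0,0,0,0.9],[-0.956,0.021,-0.1,0,0,0,0.9],[-0.956,0.021,-0.1,0,0,0,0.9]]]}}

```text
time_s: 28.13
tool_pos: [0.4465, -0.038, 0.1997]
tool_rot: [-180.0, -0.0, 97.2]
force: [-0.3, -0.1, -0.9]
grip_width: 0.0782
grasp_force: 0.0
```

Run:
```python
from h import *
go((447,-41,100.5,97.1))
```

```text
now [446.5 -38.  199.7] [-180.    -0.    97.2] F [-0.3 -0.1 -0.9] w 78.2 t 28.13
[-0.0102, 0.0005, 0.3305] [-0.0001, -0.0001, 0.0003]
```

{"op": "servo_tool", "data": {"series": [[[-0.01,0,0.1,0,0,0,0.9],[-0.01,0,0.22,0,0,0,0.9],[-0.01,0,0.33,0,0,0,0.9],[-0.01,0,0.33,0,0,0,0.9],[-0.01,0,0.33,0,0,0,0],[-0.01,0,0.33,0,0,0,0],[-0.01,0,0.33,0,0,0,0],[-0.01,0,0.33,0,0,0,0],[-0.01,0,0.33,0,0,0,0],[-0.01,0,0.33,0,0,0,0],[-0.01,0,0.33,0,0,0,0],[-0.01,0,0.33,0,0,0,0]]], "grip_force": 15}}

```text
time_s: 29.13
tool_pos: [0.4474, -0.0418, 0.1012]
tool_rot: [180.0, -0.0, 97.1]
force: [-0.3, -0.3, -0.3]
grip_width: 0.033
grasp_force: 0.0
```

{"op": "servo_tool", "data": {"series": [[[0,0,0,0,0,0,0],[0,0,0,0,0,0,0],[0,0,0,0,0,0,0],[0,0,0,0,0,0,0],[0,0,0,0,0,0,0],[0,0,0,0,0,0,0],[0,0,0,0,0,0,0]]]}}

```text
time_s: 29.72
tool_pos: [0.4481, -0.0417, 0.101]
tool_rot: [179.9, 0.0, 97.1]
force: [5.7, 0.2, -4.8]
grip_width: 0.0139
grasp_force: 15.0
```

Gripped; turn clockwise 90° back to on.

{"op": "servo_tool", "data": {"series": [[[0,0,0,0,0,0.04,0],[0,0,0,0,0,0.08,0],[0,0,0,0,0,0.12,0],[0,0,0,0,0,0.16,0],[0,0,0,0,0,0.2,0],[0,0,0,0,0,0.24,0],[0,0,0,0,0,0.28,0],[0,0,0,0,0,0.32,0],[0,0,0,0,0,0.36,0],[0,0,0,0,0,0.4,0],[0,0,0,0,0,0.44,0],[0,0,0,0,0,0.47,0]]]}}

```text
time_s: 30.72
tool_pos: [0.4471, -0.0411, 0.101]
tool_rot: [-179.9, 0.0, 12.1]
force: [2.4, 1.4, -1.9]
grip_width: 0.014
grasp_force: 15.0
```

{"op": "servo_tool", "data": {"series": [[[0,0,0,0,0,0.03,0],[0,0,0,0,0,0.033,0],[0,0,0,0,0,0.033,0],[0,0,0,0,0,0.033,0],[0,0,0,0,0,0.033,0]]]}}

```text
time_s: 31.13
tool_pos: [0.4471, -0.0411, 0.101]
tool_rot: [-179.9, 0.0, 6.7]
force: [1.5, 3.9, 0.7]
grip_width: 0.0136
grasp_force: 15.0
```

{"op": "servo_tool", "data": {"series": [[[0,0,0,0,0,0,0.5],[0,0,0,0,0,0,0.5],[0,0,0,0,0,0,0.5],[0,0,0,0,0,0,0.5],[0,0,0,0,0,0,0.5],[0,0,0,0,0,0,0.5],[0,0,-0.12,0,0,0,0.5],[0,0,-0.25,0,0,0,0.5],[0,0,-0.38,0,0,0,0.5],[0,0,-0.5,0,0,0,0.5],[0.1,0.1,-0.5,0,0,0,0.5],[0.1,0.1,-0.5,0,0,0,0.5]]]}}

```text
time_s: 32.13
tool_pos: [0.4852, -0.0721, 0.2536]
tool_rot: [179.8, -0.4, 6.4]
force: [-0.1, 0.6, -1.6]
grip_width: 0.0437
grasp_force: 0.0
```

Run:
```python
from h import *
s=cam('scene'); cv2.imwrite('pics/c9.png',cv2.resize(s['frame'][165:245,240:350],None,fx=6,fy=6,interpolation=cv2.INTER_CUBIC)[:,:,::-1])
```

```text
(no output)
```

View pics/c9.png

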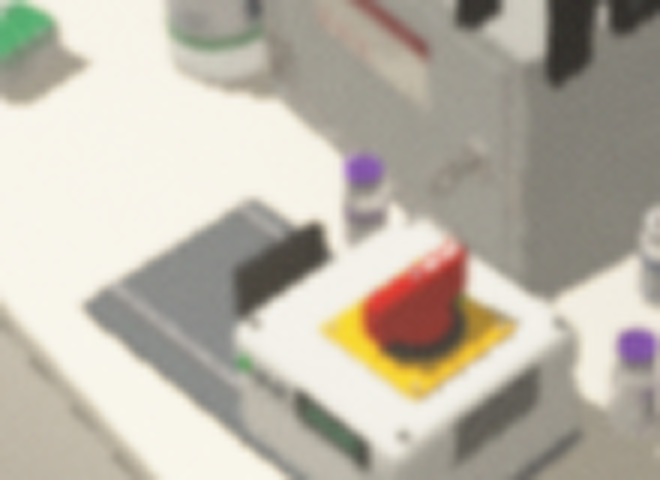

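The picture shows the handle back along +x with its pointer at the far end (about 455,250). The shuttle tab is up against the head, the vials are standing, and the gripper is clear.

```bash
python3 -c "
from cell import env
print(env.sign_off())"
```

```text
the job is handed in; nothing more can be done
None
```

I handed the job in at about 32 s of the 72 s, and the sign-off gave no verdict. The isolator was turned off, the card laid flat in the nest, the shuttle pushed to its hard stop, and the isolator turned back on. The card needed a second placing after it first sat tilted, and dragging it also slid the shuttle about 5 mm. In the last camera views the handle was at on, and I saw no bystander disturbed.

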